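# Load the actuator test fixtures

### The job

Load the four actuator test fixtures with the four brass weights that have a grip post, by rank: the more black cells a fixture has, the larger its weight, so the smallest weight goes on the fixture with one cell and the largest on the one with four. Set each weight down gently, upright and centred on its round load plate, without dropping it, and leave the brass spacer ring and the grey box where they are.

Things in the scene. Friction and masses are not known exactly. Their poses are not given: they have to be found in the camera images.
- weight_xs_center (a point): The smallest of four loose brass weights, standing upright: a round foot 26 mm in diameter and 18 mm high, and above it a round grip post 18 mm in diameter and 28 mm high on the same axis; 46 mm high in all, 0.1 to 0.45 kg. This point is on its axis, half-way up (23 mm above its underside); z is its axis, up.
- weight_s_center (a point): The second smallest of four loose brass weights, standing upright: a round foot 36 mm in diameter and 18 mm high, and above it a round grip post 18 mm in diameter and 28 mm high on the same axis; 46 mm high in all, 0.1 to 0.45 kg. This point is on its axis, half-way up (23 mm above its underside); z is its axis, up.
- weight_m_center (a point): The second largest of four loose brass weights, standing upright: a round foot 46 mm in diameter and 18 mm high, and above it a round grip post 18 mm in diameter and 28 mm high on the same axis; 46 mm high in all, 0.1 to 0.45 kg. This point is on its axis, half-way up (23 mm above its underside); z is its axis, up.
- weight_l_center (a point): The largest of four loose brass weights, standing upright: a round foot 56 mm in diameter and 18 mm high, and above it a round grip post 18 mm in diameter and 28 mm high on the same axis; 46 mm high in all, 0.1 to 0.45 kg. This point is on its axis, half-way up (23 mm above its underside); z is its axis, up.
- fixture1_plate (a point): Loading fixture with one black cell (58 x 10 mm bar on white film), fixed. Clear base 180 x 96 x 8 mm with a round flat load plate, diameter 86 mm, its top 16 mm above the bench, no rim. Point: centre of the top of the load plate; z up, x along the base towards the film, 49 to 121 mm away. Highest part: terminals on the yellow bar, 126 mm away, 24 mm above the bench.
- fixture2_plate (a point): Loading fixture with two black cells (58 x 10 mm bars on white film), fixed. Clear base 180 x 96 x 8 mm with a round flat load plate, diameter 86 mm, its top 16 mm above the bench, no rim. Point: centre of the top of the load plate; z up, x along the base towards the film, 49 to 121 mm away. Highest part: terminals on the yellow bar, 126 mm away, 24 mm above the bench.
- fixture3_plate (a point): Loading fixture with three black cells (58 x 10 mm bars on white film), fixed. Clear base 180 x 96 x 8 mm with a round flat load plate, diameter 86 mm, its top 16 mm above the bench, no rim. Point: centre of the top of the load plate; z up, x along the base towards the film, 49 to 121 mm away. Highest part: terminals on the yellow bar, 126 mm away, 24 mm above the bench.
- fixture4_plate (a point): Loading fixture with four black cells (58 x 10 mm bars on white film), fixed. Clear base 180 x 96 x 8 mm with a round flat load plate, diameter 86 mm, its top 16 mm above the bench, no rim. Point: centre of the top of the load plate; z up, x along the base towards the film, 49 to 121 mm away. Highest part: terminals on the yellow bar, 126 mm away, 24 mm above the bench.
- spacer_mid (a point): Bystander, loose: a flat brass spacer ring, 44 mm across, 10 mm high, 18 mm bore, no grip post. Not a weight; to be left where it is. Point: its middle, half-way up.
- diecast_mid (a point): Bystander, loose: a grey metal instrument box, 64 x 52 x 32 mm high. To be left where it is. Point: its middle, 16 mm above the bench; x along its 64 mm side.
There are look-alikes about, which are no part of the job. What is shaped like the part that bears weight_xs_center but blue is not meant. Leave any green look-alike of the part that bears weight_s_center alone.

How it is judged (in metres and radians):
At the end, for the whole second after the job is handed in: Each weight stands upright (within 0.1 rad) and at rest on the load plate of the fixture with its rank of cells, its axis within 12 mm of the plate's centre and its underside on the plate (within 4 mm) (horizontal distance between weight_xs_center and fixture1_plate below 0.012 m and z of weight_xs_center in the frame of fixture1_plate between 0.019 and 0.027 m and angle between each of weight_xs_center, weight_s_center, weight_m_center, weight_l_center's own z axis and vertical below 0.1 rad and linear speed of each of weight_xs, weight_s, weight_m, weight_l below 0.02 m/s and horizontal distance between weight_s_center and fixture2_plate below 0.012 m and z of weight_s_center in the frame of fixture2_plate between 0.019 and 0.027 m and horizontal distance between weight_m_center and fixture3_plate below 0.012 m and z of weight_m_center in the frame of fixture3_plate between 0.019 and 0.027 m and horizontal distance between weight_l_center and fixture4_plate below 0.012 m and z of weight_l_center in the frame of fixture4_plate between 0.019 and 0.027 m); the robot touches nothing.
It fails at once if the spacer ring or the grey box is moved more than 20 mm (distance of any of spacer_mid, diecast_mid from where it was at the start of the episode above 0.02 m).
It fails at once if a weight is dropped on its plate (faster than 0.6 m/s just above it) ((horizontal distance between weight_xs_center and fixture1_plate below 0.03 m and z of weight_xs_center in the frame of fixture1_plate below 0.045 m and linear speed of weight_xs above 0.6 m/s) or (horizontal distance between weight_s_center and fixture2_plate below 0.03 m and z of weight_s_center in the frame of fixture2_plate below 0.045 m and linear speed of weight_s above 0.6 m/s) or (horizontal distance between weight_m_center and fixture3_plate below 0.03 m and z of weight_m_center in the frame of fixture3_plate below 0.045 m and linear speed of weight_m above 0.6 m/s) or (horizontal distance between weight_l_center and fixture4_plate below 0.03 m and z of weight_l_center in the frame of fixture4_plate below 0.045 m and linear speed of weight_l above 0.6 m/s)).
It also fails if it takes over 106 s, if anything falls off the work surface, if the arm or the gripper's body presses on something with over 40 N, if the wrist force passes 120 N, or if a joint passes its speed limit or range.

### The arm

A 6-joint arm with a two-finger parallel gripper is mounted at the origin on the work surface. World frame = base frame: x ahead of the robot, y to its left, z up, the work surface at z = 0. Lengths are in mm, angles in rad, forces in N, time in s.
With the tool pointing down it reaches from about 300 to 775 mm from the base axis. Payload 14.6 kg.
Tool frame: the origin (TCP) lies midway between the tips of the shut fingers; the grasp point (between the pads) lies 19 mm behind it; z points along the fingers, y is the direction in which the jaws open and shut (so a half turn about z gives the same grasp; the last joint's range is limited). The gripper opens to 94 mm and grips with 3 to 60 N. Pads are 16 mm wide; open, the fingers measure 119 mm over their backs; the gripper's body (75 mm by 177 mm) begins 78 mm behind the grasp point.
Start: joints at [-0.067, 0.3, 1.521, -0, 1.321, -0.067], TCP at [549.99, -0.002, 205.446] pointing down, gripper open.
Joint ranges: [-3.03, 3.03], [-0.79, 2.21], [0.23, 2.52], [-1.04, 4.18], [0, 3.07], [-2.55, 2.55]. Speed limits (rad/s): [2.22, 2.22, 2.57, 3.14, 3.14, 3.14].

### API

Orientations are given as [roll, pitch, yaw] about the fixed x, y, z axes, in that order (R = Rz(yaw) Ry(pitch) Rx(roll)).
In Python, from cell import manip gives the robot as it stands.
- The arm moves only by the tool play_rows, never from a script. Its argument "commands" is a list of rows, each an object of numbers: "x", "y", "z": the shift along the tool's x, y, z in m; "wx", "wy", "wz": the turn, a rotation vector about the tool's x, y, z in degrees; "grip": the opening, from 0 (shut) to 1 (fully open). In form: [{"x": .., "y": .., "z": .., "wx": .., "wy": .., "wz": .., "grip": ..}, ...]. A call has 1 to 20 rows; each row shifts and turns the commanded pose from where the row before left it, along the tool's axes as they then stand; what a row does not reach is not made up. A row lasts 1/8 s, in which the tool goes at most 62.5 mm and 10.7 degrees, less where a joint would pass 70% of its speed; a pose out of reach is approached as far as the arm can. A call is refused whole if a number of a shift passes 0.0625 or a number of a turn 10.7, either way. A call with a gripper value outside its range is refused whole. The fingers move at their own pace and stop on an object; "squeeze" is the grip in N (left out, the last holds). Time passes only in rows, so rows that do not move let the fingers close. It gives the time, the measured TCP pose, the force and the opening at its end, in the units of the state.
- manip.read_state(): the state, without advancing time (a new reading comes with each control period).
- manip.camera(name): name is "scene" or "side" or "wrist"; returns (picture, depth): 420x560x3 uint8, red, green, blue; 420x560 float32, mm along the optical axis (not along the pixel's ray), 0 where there is no reading.
- manip.camera_info(name): a dict with "intrinsics" (3x3 intrinsics, pixels), "camera_from_world" (4x4, takes a point from world to camera coordinates); the wrist camera has in their place "tool_from_camera" (4x4, takes a point from camera to tool coordinates, whose origin is the TCP and whose axes are the flange's). Camera axes: x right, y up, looking along -z (the intrinsics and any distortion apply to the point x, -y, -z); pixel columns grow to the right and rows downward; lengths in mm; the calibration is good to about 2 mm. A picture is of the moment at which its call begins: read the wrist's pose just before it. camera_info takes no time and is no camera call.
- manip.sign_off(): hands the job in, once; it reports no verdict.
The state is a dict: "clock": time; "joints": joint angles; "qd": joint speeds; "effort": joint torques, N m; "eef_pos": TCP position; "eef_rot": TCP orientation; "wrist_force": force on the tool from outside, world axes, zero at the start; "moment": the same for the moment, N m; "finger_gap": finger opening in mm.
Only numpy, scipy, OpenCV 4.12 (cv2) and the standard library are available. Lean on these libraries where they do the work, as an engineer would, in place of code of your own. Each camera call takes 0.05 s, during which the arm holds its last target.

## Working session

There is one attempt and no reset: what is moved stays moved. The work goes in short steps, Python scripts to look and compute and a tool call to move; the robot and the scene stay as the last step left them, time stands still between calls to the robot, and variables do not carry over. Pictures are saved under pics/ and viewed, and the job is handed in when it is done.

Besides the shell and the picture viewer there is one more tool, called after "Call:" as name([rows], argument=value, ...), one row to a line, values as JSON. play_rows: Moves the arm, as the interface text tells. Its arguments: {"type":"object","properties":{"commands":{"type":"array"},"squeeze":{"type":"number"}},"required":["commands"]}

```bash
ls; mkdir -p pics; cat > h.py <<'E'
import numpy as np, cv2
from cell import manip
def snap(n,fn):
    p,d=manip.camera(n); cv2.imwrite('pics/'+fn+'.png',p[:,:,::-1]); np.savez('pics/'+fn,p=p,d=d); return p,d
def world(n,d,T=None):
    i=manip.camera_info(n);K=np.array(i['intrinsics'])
    v,u=np.mgrid[0:d.shape[0],0:d.shape[1]]
    X=np.stack([(u-K[0,2])/K[0,0]*d,-(v-K[1,2])/K[1,1]*d,-d,np.ones_like(d)],-1)
    M=np.linalg.inv(np.array(i['camera_from_world'])) if T is None else T
    return (X@M.T)[...,:3]
E
python3 - <<'E'
from h import *
print(manip.read_state())
for n in ['scene','side','wrist']:
    print(n,manip.camera_info(n)); snap(n,n+'0')
E
```

```text
pics
{'clock': 0.0, 'joints': array([-6.65820660e-02,  3.00475994e-01,  1.52158282e+00, -8.32698873e-06,
        1.32066583e+00, -6.66013759e-02]), 'qd': array([ 0.00041193, -0.00044079, -0.00112728,  0.00025053,  0.00119338,
       -0.00124895]), 'effort': array([-1.53750298e-03, -5.31805658e+01, -3.52735734e+01,  7.07558286e-02,
        2.43994006e-02, -4.79655944e-05]), 'eef_pos': array([5.49745097e+02, 2.17390919e-02, 2.04882901e+02]), 'eef_rot': array([-3.14046263e+00, -6.72889445e-05,  1.57081766e+00]), 'wrist_force': array([-1.18066766,  0.24835245, -0.47260826]), 'moment': array([-0.06226843,  0.00628877, -0.06561067]), 'finger_gap': 93.92748588629406}
scene {'intrinsics': array([[422.2395559 ,   0.        , 280.21740111],
       [  0.        , 422.2395559 , 211.22106851],
       [  0.        ,   0.        ,   1.        ]]), 'camera_from_world': array([[ 4.01108122e-02,  9.99135779e-01,  1.09003549e-02,
        -3.39914611e+01],
       [-8.35054255e-01,  2.75289856e-02,  5.49478431e-01,
         4.14925535e+02],
       [ 5.48703484e-01, -3.11424139e-02,  8.35436794e-01,
     
[... 483 characters left out ...]
2.77497815e-01, -6.59195335e-01,  6.98896611e-01,
        -8.51766315e+02],
       [ 0.00000000e+00,  0.00000000e+00,  0.00000000e+00,
         1.00000000e+00]])}
wrist {'intrinsics': array([[348.7435486 ,   0.        , 277.95371359],
       [  0.        , 348.7435486 , 209.55823294],
       [  0.        ,   0.        ,   1.        ]]), 'tool_from_camera': array([[-2.09646633e-04,  9.67868283e-01,  2.51457637e-01,
         7.22312993e+01],
       [ 9.99999840e-01,  3.35022152e-04, -4.55785383e-04,
         3.37873417e-01],
       [-5.25384095e-04,  2.51457501e-01, -9.67868198e-01,
        -1.79094246e+02],
       [ 0.00000000e+00,  0.00000000e+00,  0.00000000e+00,
         1.00000000e+00]])}
```

View pics/scene0.png

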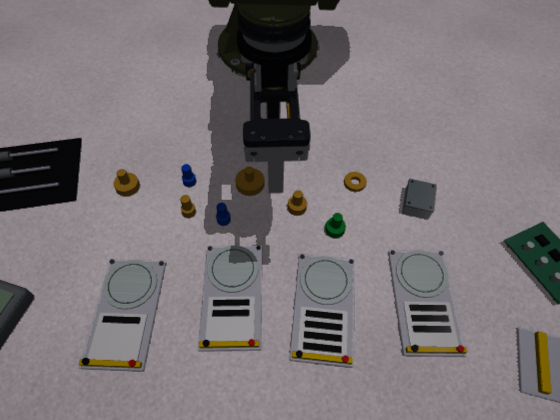

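View pics/side0.png

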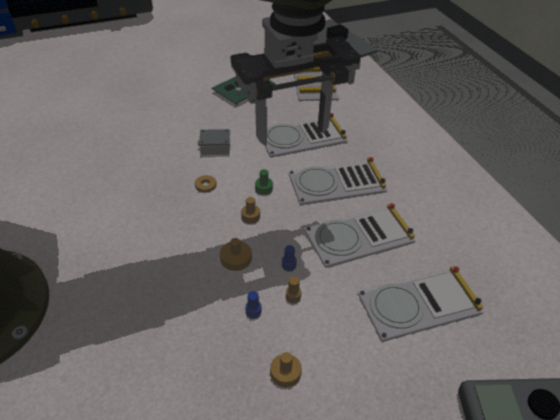

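View pics/wrist0.png

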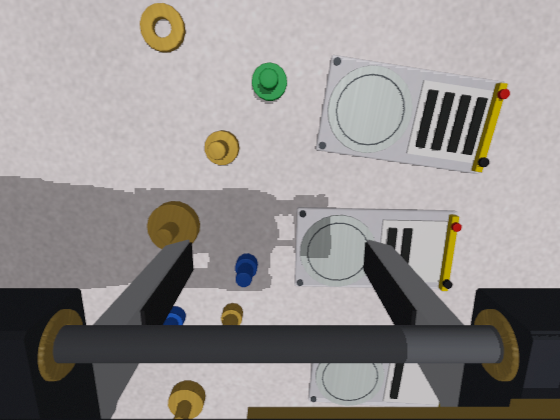

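Scene picture. Brass candidates: (125,182), (250,180), (188,206) and (297,202). The ring is at (355,181) with no post. Look-alikes are blue at (188,175) and (223,213), and green at (336,224). Fixtures by cell count: one at (130,284), two at (233,268), four at (326,280), three at (421,272). Next I'll measure foot diameters and centres.

```bash
cat > m.py <<'E'
from h import *
import sys
def brass(n,f):
    z=np.load(f'pics/{f}.npz');p,d=z['p'],z['d'];W=world(n,d)
    hsv=cv2.cvtColor(p,cv2.COLOR_RGB2HSV)
    m=((hsv[...,0]>12)&(hsv[...,0]<25)&(hsv[...,1]>140)&(W[...,2]<60)&(W[...,2]>3)&(d>0)).astype(np.uint8)
    k,l,s,c=cv2.connectedComponentsWithStats(m)
    for i in range(1,k):
        if s[i,4]<40: continue
        w=W[l==i]
        top=w[w[:,2]>w[:,2].max()-4]; ft=w[(w[:,2]>14)&(w[:,2]<21)]
        s_=f'{n} px {c[i].round()} zmax {w[:,2].max():.0f} top {((top.min(0)+top.max(0))/2).round(1)} n{len(top)}'
        if len(ft)>8:
            cc,r=cv2.minEnclosingCircle(ft[:,:2].astype(np.float32)); s_+=f' foot c {np.round(cc,1)} dia {2*r:.0f}'
        print(s_)
for n in ['scene','side']: brass(n,n+'0')
E
python3 m.py
python3 - <<'E'
from h import *
p=cv2.imread('pics/scene0.png'); cv2.imwrite('pics/c1.png',cv2.resize(p[150:370,70:480],None,fx=1.9,fy=1.9,interpolation=cv2.INTER_CUBIC))
W=world('scene',np.load('pics/scene0.npz')['d'])
for u,v in [(130,284),(233,268),(326,280),(421,272),(60,60),(120,330),(180,330)]: print(u,v,W[v,u].round(1))
E
```

```text
scene px [249. 181.] zmax 48 top [434.6 -41.7  45.6] n53 foot c [433.7 -41.8] dia 56
scene px [126. 183.] zmax 49 top [ 432.1 -275.7   47.1] n33 foot c [ 433.6 -275.9] dia 46
scene px [355. 181.] zmax 12 top [437.1 160.4  10.1] n220
scene px [297. 203.] zmax 48 top [491.6  44.6  45.9] n47 foot c [491.7  45.1] dia 35
scene px [187. 206.] zmax 48 top [ 494.9 -154.9   46.3] n50 foot c [ 495.8 -154.2] dia 25
scene px [542. 363.] zmax 21 top [786.3 392.2  18.9] n384 foot c [786.4 392.3] dia 90
scene px [228. 344.] zmax 24 top [744.5 -73.2  21.8] n25 foot c [743.3 -73.8] dia 89
scene px [438. 349.] zmax 25 top [763.2 206.8  23.6] n4 foot c [767.2 237.1] dia 64
scene px [318. 357.] zmax 24 top [767.4  50.5  22.2] n12 foot c [768.3  58. ] dia 76
scene px [106. 363.] zmax 25 top [ 764.3 -279.7   22.8] n13 foot c [ 766.8 -254.7] dia 74
scene px [137. 364.] zmax 23 top [ 769.3 -206.4   21.5] n6 foot c [ 768.  -205.9] dia 10
side px [311.  89.] zmax 21 top [766.1 392.7  19. ] n48 foot c [766.1 396. ] dia 51
side px [375. 170.] zmax 21 top [764.8  65.4  18.9] n38 foot c [765.1  65.9] dia 56
side px [400. 219.] zmax 21 top [739.7 -74.2  19.1] n48 foot c [740.  -73.4] dia 56
side px [465. 286.] zmax 21 top [ 762.1 -247.5   19.5] n64 foot c [ 760. -247.] dia 59
130 284 [ 641.1 -236.2   15.7]
233 268 [617.8 -69.9  14.6]
326 280 [645.5  83.2  16. ]
421 272 [636.3 243.3  15.3]
60 60 [  44.4 -499.1    0.8]
120 330 [ 714.9 -241.5   10.9]
180 330 [ 713.7 -152.5   -3.2]
```

View pics/c1.png

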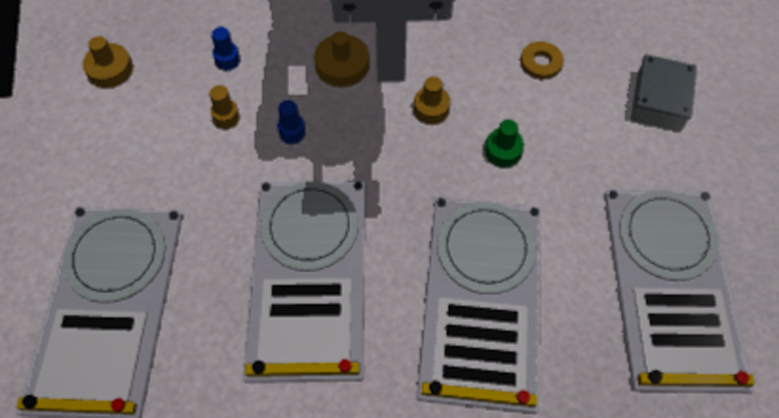

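The crop confirms the four brass weights: l (56 mm) in shadow, m (46), s (35) and xs (25). Next, the plate centres from images rectified at z=16.

```bash
cat > pl.py <<'E'
from h import *
P={1:(641,-236),2:(618,-70),4:(645,83),3:(636,243)}
def rect(n,p,c,z,h=60,s=4):
    i=manip.camera_info(n);K=np.array(i['intrinsics']);C=np.array(i['camera_from_world'])
    g=np.linspace(-h,h,2*h*s+1); dx,dy=np.meshgrid(g,g,indexing='ij')
    X=np.stack([c[0]+dx,c[1]+dy,0*dx+z,0*dx+1],-1)@C.T
    u=K[0,0]*X[...,0]/-X[...,2]+K[0,2]; v=K[1,1]*-X[...,1]/-X[...,2]+K[1,2]
    return cv2.remap(p,u.astype(np.float32),v.astype(np.float32),cv2.INTER_CUBIC)
if __name__=='__main__':
  rows=[]
  for n in ['scene','side']:
    p=np.load(f'pics/{n}0.npz')['p'];r=[]
    for k,c in P.items():
        I=rect(n,p,c,16); g=cv2.GaussianBlur(cv2.cvtColor(I,cv2.COLOR_RGB2GRAY),(0,0),3).astype(np.float32)
        bh=cv2.morphologyEx(g,cv2.MORPH_BLACKHAT,np.ones((25,25)))
        # ring score
        best=None
        a=np.linspace(0,2*np.pi,180,endpoint=False)
        for R in np.arange(34,40,.5):
          ker=np.zeros((2*170+1,)*2,np.float32)
          cv2.circle(ker,(170,170),int(round(R*4)),1,3); ker/=ker.sum()
          s=cv2.filter2D(np.minimum(bh,25),-1,ker,borderType=cv2.BORDER_CONSTANT)
          _,m,_,l=cv2.minMaxLoc(s)
          if best is None or m>best[0]: best=(m,R,l)
        m,R,l=best; x=c[0]+l[1]/4-60; y=c[1]+l[0]/4-60
        print(n,k,round(m,1),R,(x,y))
        J=I[:,:,::-1].copy(); cv2.circle(J,l,int(R*4),(0,0,255),1); cv2.circle(J,l,172,(255,0,0),1); cv2.drawMarker(J,l,(0,0,255)); r.append(cv2.resize(J,(200,200),interpolation=cv2.INTER_AREA))
    rows.append(np.hstack(r))
  cv2.imwrite('pics/pl.png',np.vstack(rows))
E
python3 pl.py
```

```text
scene 1 25.0 34.0 (639.0, -237.25)
scene 2 23.8 34.0 (617.0, -70.75)
scene 4 25.0 34.0 (643.25, 83.0)
scene 3 24.9 34.0 (637.0, 244.25)
side 1 20.8 34.0 (638.0, -238.0)
side 2 15.7 34.0 (616.0, -71.25)
side 4 14.8 34.0 (642.0, 82.25)
side 3 10.5 34.0 (635.75, 243.5)
```

View pics/pl.png

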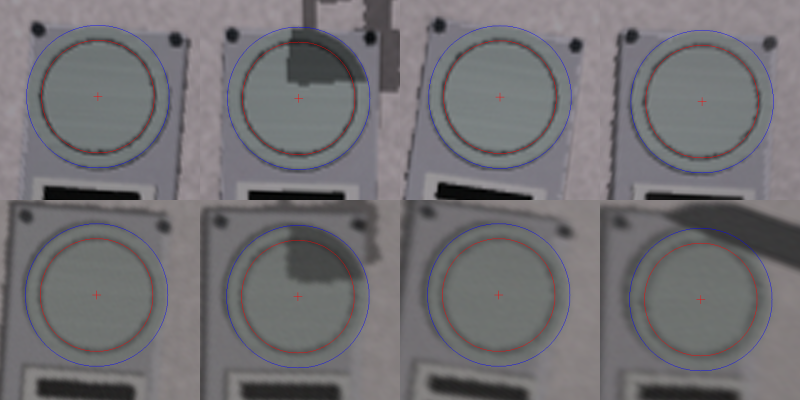

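Plates, mean of both cameras: 1 (638.5,-237.6), 2 (616.5,-71), 3 (636.4,243.9), 4 (642.6,82.6). In this pose tool x = world +y, tool y = world +x and tool z = down. I'll start with xs.

Call:
play_rows([
  {"x": -0.0193, "y": -0.0068, "z": 0.012, "grip": 0.42},
  {"x": -0.0193, "y": -0.0068, "z": 0.012, "grip": 0.42},
  {"x": -0.0193, "y": -0.0068, "z": 0.012, "grip": 0.42},
  {"x": -0.0193, "y": -0.0068, "z": 0.012, "grip": 0.42},
  {"x": -0.0193, "y": -0.0068, "z": 0.012, "grip": 0.42},
  {"x": -0.0193, "y": -0.0068, "z": 0.012, "grip": 0.42},
  {"x": -0.0193, "y": -0.0068, "z": 0.012, "grip": 0.42},
  {"x": -0.0193, "y": -0.0068, "z": 0.012, "grip": 0.42},
  {"grip": 0.42},
  {"grip": 0.42},
  {"grip": 0.42},
], squeeze=30)

```text
$.commands[0]: bad value
```

```bash
python3 - <<'E'
from h import *
s=manip.read_state();print(s['clock'],s['eef_pos'],s['eef_rot'],s['finger_gap'])
snap('wrist','w1');snap('side','s1')
a=cv2.imread('pics/w1.png');b=cv2.imread('pics/s1.png');cv2.imwrite('pics/ws1.png',cv2.resize(np.hstack([a,b]),(800,300)))
E
```

```text
0.15 [5.49812210e+02 1.90107162e-02 2.05032926e+02] [-3.14074842e+00 -6.78320236e-05  1.57081086e+00] 94.2943636371329
```

View pics/ws1.png

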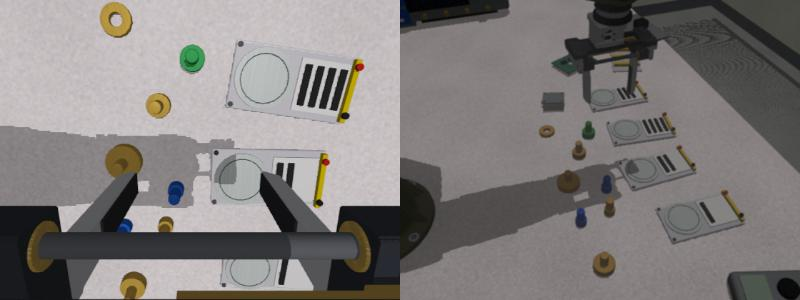

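The arm hasn't moved: the call was refused. The rows may need every key, so I'll include them all.

Call:
play_rows([
  {"x": -0.0193, "y": -0.0068, "z": 0.012, "wx": 0, "wy": 0, "wz": 0, "grip": 0.42},
  {"x": -0.0193, "y": -0.0068, "z": 0.012, "wx": 0, "wy": 0, "wz": 0, "grip": 0.42},
  {"x": -0.0193, "y": -0.0068, "z": 0.012, "wx": 0, "wy": 0, "wz": 0, "grip": 0.42},
  {"x": -0.0193, "y": -0.0068, "z": 0.012, "wx": 0, "wy": 0, "wz": 0, "grip": 0.42},
  {"x": -0.0193, "y": -0.0068, "z": 0.012, "wx": 0, "wy": 0, "wz": 0, "grip": 0.42},
  {"x": -0.0193, "y": -0.0068, "z": 0.012, "wx": 0, "wy": 0, "wz": 0, "grip": 0.42},
  {"x": -0.0193, "y": -0.0068, "z": 0.012, "wx": 0, "wy": 0, "wz": 0, "grip": 0.42},
  {"x": -0.0193, "y": -0.0068, "z": 0.012, "wx": 0, "wy": 0, "wz": 0, "grip": 0.42},
  {"x": 0, "y": 0, "z": 0, "wx": 0, "wy": 0, "wz": 0, "grip": 0.42},
  {"x": 0, "y": 0, "z": 0, "wx": 0, "wy": 0, "wz": 0, "grip": 0.42},
], squeeze=30)

```text
clock: 1.5
eef_pos: [495.5, -154.5, 109.5]
eef_rot: [3.142, -0.0, 1.57]
wrist_force: [-0.1, -0.1, -0.4]
finger_gap: 39.5
```

```bash
python3 - <<'E'
from h import *
s=manip.read_state();print(s['clock'],s['eef_pos'],s['eef_rot'],s['finger_gap'])
snap('wrist','w1');snap('side','s1')
a=cv2.imread('pics/w1.png');b=cv2.imread('pics/s1.png');cv2.imwrite('pics/ws1.png',cv2.resize(np.hstack([a,b]),(800,300)))
E
```

```text
1.5 [ 495.45531428 -154.53337271  109.54854142] [ 3.14152006e+00 -8.16970513e-05  1.57018150e+00] 39.487208763661044
```

View pics/ws1.png

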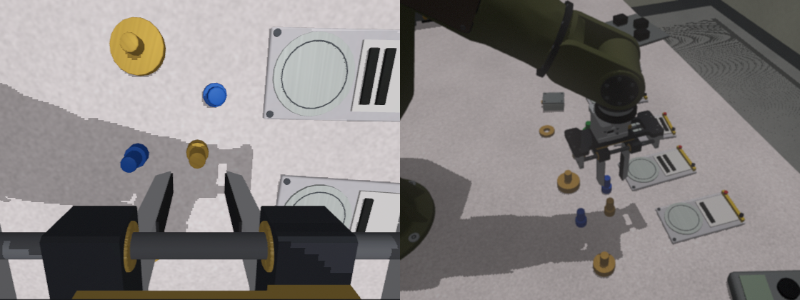

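The arm moved accurately, and the xs weight lies between the fingers at wrist-crop (197,150). A quick wrist-camera check of its position before I descend.

```bash
cat > wr.py <<'E'
from h import *
from scipy.spatial.transform import Rotation as R
def wristT(s):
    T=np.eye(4);T[:3,:3]=R.from_euler('xyz',s['eef_rot']).as_matrix();T[:3,3]=s['eef_pos']
    return T@np.array(manip.camera_info('wrist')['tool_from_camera'])
def blobs(p,d,T):
    W=world('wrist',d,T);hsv=cv2.cvtColor(p,cv2.COLOR_RGB2HSV)
    for nm,lo,hi in [('brass',12,27),('blue',100,130),('green',50,85)]:
        m=((hsv[...,0]>=lo)&(hsv[...,0]<=hi)&(hsv[...,1]>130)&(d>0)&(W[...,2]>3)&(W[...,2]<70)).astype(np.uint8)
        k,l,st,c=cv2.connectedComponentsWithStats(m)
        for i in range(1,k):
            if st[i,4]<80: continue
            w=W[l==i];z=w[:,2].max();t=w[w[:,2]>z-4]
            print(nm,c[i].round(),'zmax',z.round(1),'topc',((t.min(0)+t.max(0))/2).round(1),'ext',np.ptp(t,0).round(0))
if __name__=='__main__':
    z=np.load('pics/w1.npz'); blobs(z['p'],z['d'],wristT(manip.read_state()))
E
python3 wr.py
```

```text
brass [192.  65.] zmax 48.0 topc [432.8 -44.2  46. ] ext [17. 17.  4.]
brass [276. 215.] zmax 48.5 topc [ 494.5 -156.    46.5] ext [17. 17.  4.]
blue [300. 132.] zmax 47.7 topc [513.1 -92.3  45.8] ext [17. 17.  4.]
blue [188. 221.] zmax 48.0 topc [ 424.3 -160.7   46. ] ext [17. 17.  4.]
```

Call:
play_rows([
  {"x": 0, "y": 0, "z": 0.013, "wx": 0, "wy": 0, "wz": 0, "grip": 0.42},
  {"x": -0.0005, "y": 0, "z": 0.013, "wx": 0, "wy": 0, "wz": 0, "grip": 0.42},
  {"x": 0, "y": 0, "z": 0.013, "wx": 0, "wy": 0, "wz": 0, "grip": 0.42},
  {"x": 0, "y": 0, "z": 0.013, "wx": 0, "wy": 0, "wz": 0, "grip": 0.42},
  {"x": 0, "y": 0, "z": 0.012, "wx": 0, "wy": 0, "wz": 0, "grip": 0.42},
  {"x": 0, "y": 0, "z": 0.012, "wx": 0, "wy": 0, "wz": 0, "grip": 0.42},
  {"x": 0, "y": 0, "z": 0.012, "wx": 0, "wy": 0, "wz": 0, "grip": 0.42},
  {"x": 0, "y": 0, "z": 0, "wx": 0, "wy": 0, "wz": 0, "grip": 0.42},
  {"x": 0, "y": 0, "z": 0, "wx": 0, "wy": 0, "wz": 0, "grip": 0.1},
  {"x": 0, "y": 0, "z": 0, "wx": 0, "wy": 0, "wz": 0, "grip": 0.1},
  {"x": 0, "y": 0, "z": 0, "wx": 0, "wy": 0, "wz": 0, "grip": 0.1},
  {"x": 0, "y": 0, "z": 0, "wx": 0, "wy": 0, "wz": 0, "grip": 0.1},
  {"x": 0, "y": 0, "z": 0, "wx": 0, "wy": 0, "wz": 0, "grip": 0.1},
], squeeze=30)

```text
clock: 3.22
eef_pos: [495.7, -155.0, 21.8]
eef_rot: [3.141, 0.0, 1.571]
wrist_force: [-0.4, 0.6, 4.8]
finger_gap: 17.3
```

Call:
play_rows([
  {"x": 0, "y": 0, "z": -0.008, "wx": 0, "wy": 0, "wz": 0, "grip": 0.1},
  {"x": 0, "y": 0, "z": -0.014, "wx": 0, "wy": 0, "wz": 0, "grip": 0.1},
  {"x": 0, "y": 0, "z": -0.014, "wx": 0, "wy": 0, "wz": 0, "grip": 0.1},
  {"x": 0, "y": 0, "z": -0.014, "wx": 0, "wy": 0, "wz": 0, "grip": 0.1},
  {"x": 0, "y": 0, "z": -0.014, "wx": 0, "wy": 0, "wz": 0, "grip": 0.1},
  {"x": 0, "y": 0, "z": -0.014, "wx": 0, "wy": 0, "wz": 0, "grip": 0.1},
  {"x": 0, "y": 0, "z": 0, "wx": 0, "wy": 0, "wz": 0, "grip": 0.1},
  {"x": 0, "y": 0, "z": 0, "wx": 0, "wy": 0, "wz": 0, "grip": 0.1},
])

```text
clock: 4.22
eef_pos: [495.4, -154.8, 99.1]
eef_rot: [-3.141, -0.0, 1.571]
wrist_force: [1.0, 0.4, -1.5]
finger_gap: 17.4
```

```bash
cat > look.py <<'E'
from wr import *
import sys
t=sys.argv[1]
s=manip.read_state();print(s['clock'],s['eef_pos'].round(1),s['wrist_force'].round(1),s['finger_gap'])
p,d=snap('wrist','w'+t);T=wristT(s);blobs(p,d,T);snap('side','s'+t);p2,_=snap('scene','c'+t)
cv2.imwrite(f'pics/v{t}.png',cv2.resize(np.hstack([cv2.imread(f'pics/{q}{t}.png') for q in 'ws']),(800,300),interpolation=cv2.INTER_AREA))
E
python3 look.py 2
```

```text
4.225 [ 495.4 -154.8   99.1] [ 1.   0.4 -1.5] 17.35695145703339
brass [189.  62.] zmax 48.1 topc [432.8 -44.6  46.1] ext [17. 17.  4.]
blue [301. 133.] zmax 47.6 topc [512.9 -92.2  45.7] ext [17. 17.  4.]
blue [184. 224.] zmax 48.0 topc [ 423.6 -160.7   46. ] ext [17. 17.  4.]
```

View pics/v2.png

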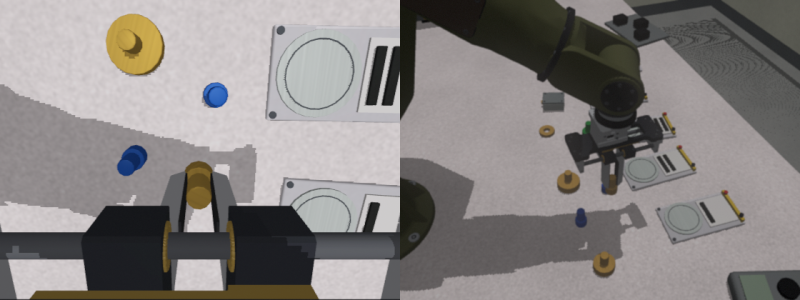

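Held upright. Moving to plate 1 and lowering to just above it.

Call:
play_rows([
  {"x": -0.0104, "y": 0.0179, "z": 0, "wx": 0, "wy": 0, "wz": 0, "grip": 0.1},
  {"x": -0.0104, "y": 0.0179, "z": 0, "wx": 0, "wy": 0, "wz": 0, "grip": 0.1},
  {"x": -0.0104, "y": 0.0179, "z": 0, "wx": 0, "wy": 0, "wz": 0, "grip": 0.1},
  {"x": -0.0104, "y": 0.0179, "z": 0, "wx": 0, "wy": 0, "wz": 0, "grip": 0.1},
  {"x": -0.0104, "y": 0.0179, "z": 0, "wx": 0, "wy": 0, "wz": 0, "grip": 0.1},
  {"x": -0.0104, "y": 0.0179, "z": 0, "wx": 0, "wy": 0, "wz": 0, "grip": 0.1},
  {"x": -0.0104, "y": 0.0179, "z": 0, "wx": 0, "wy": 0, "wz": 0, "grip": 0.1},
  {"x": -0.0104, "y": 0.0179, "z": 0, "wx": 0, "wy": 0, "wz": 0, "grip": 0.1},
  {"x": 0, "y": 0, "z": 0.012, "wx": 0, "wy": 0, "wz": 0, "grip": 0.1},
  {"x": 0, "y": 0, "z": 0.012, "wx": 0, "wy": 0, "wz": 0, "grip": 0.1},
  {"x": 0, "y": 0, "z": 0.012, "wx": 0, "wy": 0, "wz": 0, "grip": 0.1},
  {"x": 0, "y": 0, "z": 0.01, "wx": 0, "wy": 0, "wz": 0, "grip": 0.1},
  {"x": 0, "y": 0, "z": 0.007, "wx": 0, "wy": 0, "wz": 0, "grip": 0.1},
  {"x": 0, "y": 0, "z": 0.005, "wx": 0, "wy": 0, "wz": 0, "grip": 0.1},
  {"x": 0, "y": 0, "z": 0.0, "wx": 0, "wy": 0, "wz": 0, "grip": 0.1},
  {"x": 0, "y": 0, "z": 0.0, "wx": 0, "wy": 0, "wz": 0, "grip": 0.1},
])

```text
clock: 6.38
eef_pos: [639.0, -238.2, 41.8]
eef_rot: [3.141, 0.0, 1.571]
wrist_force: [0.4, 0.4, -1.1]
finger_gap: 17.8
```

```bash
python3 look.py 3
```

```text
6.375 [ 639.  -238.2   41.8] [ 0.4  0.4 -1.1] 17.76209613411141
brass [467.  20.] zmax 21.0 topc [ 741.3 -113.2   19. ] ext [ 9. 15.  4.]
brass [476. 249.] zmax 24.8 topc [ 762.2 -248.2   22.9] ext [10. 77.  4.]
brass [278. 259.] zmax 69.8 topc [ 639.5 -239.4   67.8] ext [17. 16.  4.]
brass [  3. 294.] zmax 11.4 topc [ 453.2 -281.1    9.4] ext [ 4. 19.  4.]
blue [51.  2.] zmax 15.3 topc [ 513.5 -105.    13.3] ext [9. 2. 4.]
```

View pics/v3.png

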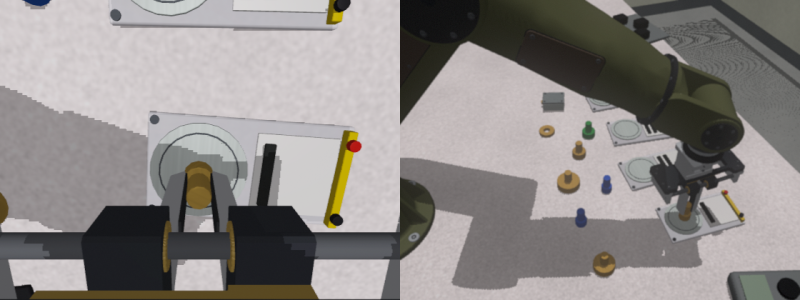

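Call:
play_rows([
  {"x": 0, "y": 0, "z": 0.002, "wx": 0, "wy": 0, "wz": 0, "grip": 0.1},
  {"x": 0, "y": 0, "z": 0.001, "wx": 0, "wy": 0, "wz": 0, "grip": 0.1},
  {"x": 0, "y": 0, "z": 0.001, "wx": 0, "wy": 0, "wz": 0, "grip": 0.1},
  {"x": 0, "y": 0, "z": 0, "wx": 0, "wy": 0, "wz": 0, "grip": 0.1},
  {"x": 0, "y": 0, "z": 0, "wx": 0, "wy": 0, "wz": 0, "grip": 0.1},
])

```text
clock: 7.15
eef_pos: [638.8, -238.2, 37.9]
eef_rot: [3.141, 0.0, 1.571]
wrist_force: [-3.2, 1.7, 5.1]
finger_gap: 17.9
```

Contact felt. Releasing and going up.

Call:
play_rows([
  {"x": 0, "y": 0, "z": 0, "wx": 0, "wy": 0, "wz": 0, "grip": 0.25},
  {"x": 0, "y": 0, "z": 0, "wx": 0, "wy": 0, "wz": 0, "grip": 0.42},
  {"x": 0, "y": 0, "z": 0, "wx": 0, "wy": 0, "wz": 0, "grip": 0.42},
  {"x": 0, "y": 0, "z": 0, "wx": 0, "wy": 0, "wz": 0, "grip": 0.42},
  {"x": 0, "y": 0, "z": -0.01, "wx": 0, "wy": 0, "wz": 0, "grip": 0.42},
  {"x": 0, "y": 0, "z": -0.02, "wx": 0, "wy": 0, "wz": 0, "grip": 0.42},
  {"x": 0, "y": 0, "z": -0.02, "wx": 0, "wy": 0, "wz": 0, "grip": 0.42},
  {"x": 0, "y": 0, "z": -0.02, "wx": 0, "wy": 0, "wz": 0, "grip": 0.42},
  {"x": 0, "y": 0, "z": 0, "wx": 0, "wy": 0, "wz": 0, "grip": 0.42},
])

```text
clock: 8.28
eef_pos: [639.6, -238.4, 110.0]
eef_rot: [3.138, 0.001, 1.571]
wrist_force: [-0.1, -0.4, -0.6]
finger_gap: 39.5
```

```bash
python3 look.py 4
```

```text
8.275 [ 639.6 -238.4  110. ] [-0.1 -0.4 -0.6] 39.46199661663467
brass [420.  25.] zmax 24.9 topc [ 740.1 -106.    23. ] ext [5. 3. 4.]
brass [429. 220.] zmax 24.8 topc [ 762.1 -248.2   22.8] ext [11. 77.  4.]
brass [276. 219.] zmax 64.1 topc [ 638.9 -239.7   62.1] ext [16. 17.  4.]
brass [ 31. 256.] zmax 47.4 topc [ 434.6 -278.3   45.4] ext [13. 17.  4.]
blue [98. 14.] zmax 47.7 topc [513.7 -97.6  45.8] ext [17.  7.  4.]
blue [  8. 113.] zmax 20.1 topc [ 433.2 -162.4   18.2] ext [ 7. 20.  4.]
```

View pics/v4.png

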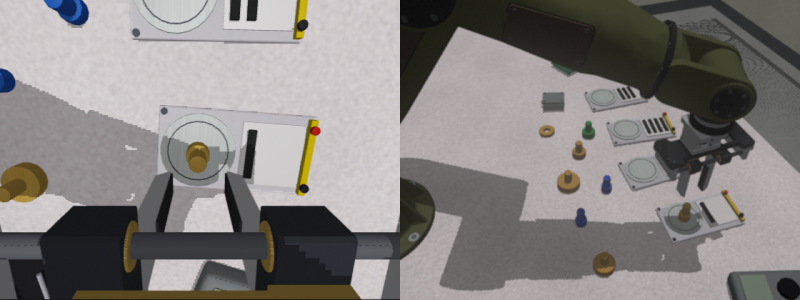

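xs stands upright on plate 1 at (638.9,-239), within ~2 mm of centre. Next, s.

Call:
play_rows([
  {"x": 0.0189, "y": -0.0098, "z": 0, "wx": 0, "wy": 0, "wz": 0, "grip": 0.42},
  {"x": 0.0189, "y": -0.0098, "z": 0, "wx": 0, "wy": 0, "wz": 0, "grip": 0.42},
  {"x": 0.0189, "y": -0.0098, "z": 0, "wx": 0, "wy": 0, "wz": 0, "grip": 0.42},
  {"x": 0.0189, "y": -0.0098, "z": 0, "wx": 0, "wy": 0, "wz": 0, "grip": 0.42},
  {"x": 0.0189, "y": -0.0098, "z": 0, "wx": 0, "wy": 0, "wz": 0, "grip": 0.42},
  {"x": 0.0189, "y": -0.0098, "z": 0, "wx": 0, "wy": 0, "wz": 0, "grip": 0.42},
  {"x": 0.0189, "y": -0.0098, "z": 0, "wx": 0, "wy": 0, "wz": 0, "grip": 0.42},
  {"x": 0.0189, "y": -0.0098, "z": 0, "wx": 0, "wy": 0, "wz": 0, "grip": 0.42},
  {"x": 0.0189, "y": -0.0098, "z": 0, "wx": 0, "wy": 0, "wz": 0, "grip": 0.42},
  {"x": 0.0189, "y": -0.0098, "z": 0, "wx": 0, "wy": 0, "wz": 0, "grip": 0.42},
  {"x": 0.0189, "y": -0.0098, "z": 0, "wx": 0, "wy": 0, "wz": 0, "grip": 0.42},
  {"x": 0.0189, "y": -0.0098, "z": 0, "wx": 0, "wy": 0, "wz": 0, "grip": 0.42},
  {"x": 0.0189, "y": -0.0098, "z": 0, "wx": 0, "wy": 0, "wz": 0, "grip": 0.42},
  {"x": 0.0189, "y": -0.0098, "z": 0, "wx": 0, "wy": 0, "wz": 0, "grip": 0.42},
  {"x": 0.0189, "y": -0.0098, "z": 0, "wx": 0, "wy": 0, "wz": 0, "grip": 0.42},
  {"x": 0, "y": 0, "z": 0, "wx": 0, "wy": 0, "wz": 0, "grip": 0.42},
  {"x": 0, "y": 0, "z": 0, "wx": 0, "wy": 0, "wz": 0, "grip": 0.42},
])

```text
clock: 10.55
eef_pos: [492.0, 45.3, 107.5]
eef_rot: [3.141, 0.0, 1.571]
wrist_force: [-0.5, -0.0, 0.2]
finger_gap: 39.2
```

```bash
python3 look.py 5
```

```text
10.55 [492.   45.3 107.5] [-0.5 -0.   0.2] 39.204224875269176
brass [202.  60.] zmax 12.4 topc [436.2 159.3  10.4] ext [42. 43.  4.]
brass [275. 213.] zmax 47.4 topc [489.9  43.9  45.4] ext [17. 17.  4.]
brass [194. 285.] zmax 19.6 topc [420.7 -22.3  17.6] ext [6. 9. 4.]
brass [236. 310.] zmax 20.2 topc [455.2 -43.3  18.3] ext [ 9. 25.  4.]
blue [302. 376.] zmax 47.6 topc [512.6 -91.8  45.6] ext [16. 17.  4.]
green [341. 131.] zmax 48.0 topc [540.9 108.9  46. ] ext [17. 17.  4.]
```

View pics/v5.png

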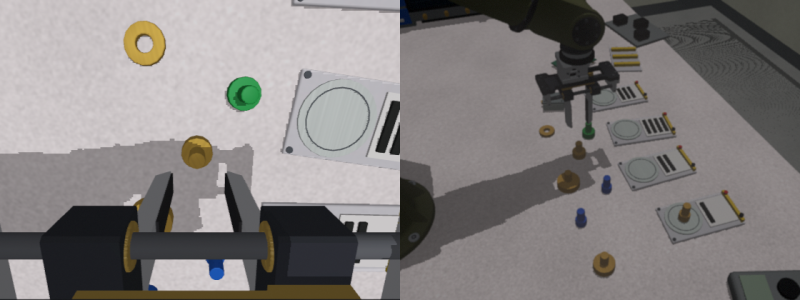

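Call:
play_rows([
  {"x": -0.0005, "y": -0.0008, "z": 0.012, "wx": 0, "wy": 0, "wz": 0, "grip": 0.42},
  {"x": 0, "y": 0, "z": 0.013, "wx": 0, "wy": 0, "wz": 0, "grip": 0.42},
  {"x": 0, "y": 0, "z": 0.013, "wx": 0, "wy": 0, "wz": 0, "grip": 0.42},
  {"x": 0, "y": 0, "z": 0.012, "wx": 0, "wy": 0, "wz": 0, "grip": 0.42},
  {"x": 0, "y": 0, "z": 0.012, "wx": 0, "wy": 0, "wz": 0, "grip": 0.42},
  {"x": 0, "y": 0, "z": 0.012, "wx": 0, "wy": 0, "wz": 0, "grip": 0.42},
  {"x": 0, "y": 0, "z": 0.012, "wx": 0, "wy": 0, "wz": 0, "grip": 0.42},
  {"x": 0, "y": 0, "z": 0, "wx": 0, "wy": 0, "wz": 0, "grip": 0.42},
  {"x": 0, "y": 0, "z": 0, "wx": 0, "wy": 0, "wz": 0, "grip": 0.1},
  {"x": 0, "y": 0, "z": 0, "wx": 0, "wy": 0, "wz": 0, "grip": 0.1},
  {"x": 0, "y": 0, "z": 0, "wx": 0, "wy": 0, "wz": 0, "grip": 0.1},
  {"x": 0, "y": 0, "z": 0, "wx": 0, "wy": 0, "wz": 0, "grip": 0.1},
  {"x": 0, "y": 0, "z": 0, "wx": 0, "wy": 0, "wz": 0, "grip": 0.1},
])

```text
clock: 12.32
eef_pos: [491.2, 44.9, 21.8]
eef_rot: [3.141, -0.0, 1.571]
wrist_force: [-1.8, -0.2, 5.8]
finger_gap: 17.5
```

Call:
play_rows([
  {"x": 0, "y": 0, "z": -0.008, "wx": 0, "wy": 0, "wz": 0, "grip": 0.1},
  {"x": 0, "y": 0, "z": -0.014, "wx": 0, "wy": 0, "wz": 0, "grip": 0.1},
  {"x": 0, "y": 0, "z": -0.014, "wx": 0, "wy": 0, "wz": 0, "grip": 0.1},
  {"x": 0, "y": 0, "z": -0.014, "wx": 0, "wy": 0, "wz": 0, "grip": 0.1},
  {"x": 0, "y": 0, "z": -0.014, "wx": 0, "wy": 0, "wz": 0, "grip": 0.1},
  {"x": 0, "y": 0, "z": -0.014, "wx": 0, "wy": 0, "wz": 0, "grip": 0.1},
  {"x": -0.0129, "y": 0.0139, "z": 0, "wx": 0, "wy": 0, "wz": 0, "grip": 0.1},
  {"x": -0.0129, "y": 0.0139, "z": 0, "wx": 0, "wy": 0, "wz": 0, "grip": 0.1},
  {"x": -0.0129, "y": 0.0139, "z": 0, "wx": 0, "wy": 0, "wz": 0, "grip": 0.1},
  {"x": -0.0129, "y": 0.0139, "z": 0, "wx": 0, "wy": 0, "wz": 0, "grip": 0.1},
  {"x": -0.0129, "y": 0.0139, "z": 0, "wx": 0, "wy": 0, "wz": 0, "grip": 0.1},
  {"x": -0.0129, "y": 0.0139, "z": 0, "wx": 0, "wy": 0, "wz": 0, "grip": 0.1},
  {"x": -0.0129, "y": 0.0139, "z": 0, "wx": 0, "wy": 0, "wz": 0, "grip": 0.1},
  {"x": -0.0129, "y": 0.0139, "z": 0, "wx": 0, "wy": 0, "wz": 0, "grip": 0.1},
  {"x": -0.0129, "y": 0.0139, "z": 0, "wx": 0, "wy": 0, "wz": 0, "grip": 0.1},
  {"x": 0, "y": 0, "z": 0, "wx": 0, "wy": 0, "wz": 0, "grip": 0.1},
  {"x": 0, "y": 0, "z": 0, "wx": 0, "wy": 0, "wz": 0, "grip": 0.1},
])

```text
clock: 14.45
eef_pos: [615.7, -71.3, 98.7]
eef_rot: [-3.14, -0.0, 1.57]
wrist_force: [-0.5, -0.4, -2.1]
finger_gap: 17.6
```

Call:
play_rows([
  {"x": 0, "y": 0, "z": 0.012, "wx": 0, "wy": 0, "wz": 0, "grip": 0.1},
  {"x": 0, "y": 0, "z": 0.012, "wx": 0, "wy": 0, "wz": 0, "grip": 0.1},
  {"x": 0, "y": 0, "z": 0.012, "wx": 0, "wy": 0, "wz": 0, "grip": 0.1},
  {"x": 0, "y": 0, "z": 0.01, "wx": 0, "wy": 0, "wz": 0, "grip": 0.1},
  {"x": 0, "y": 0, "z": 0.007, "wx": 0, "wy": 0, "wz": 0, "grip": 0.1},
  {"x": 0, "y": 0, "z": 0.005, "wx": 0, "wy": 0, "wz": 0, "grip": 0.1},
  {"x": 0, "y": 0, "z": 0, "wx": 0, "wy": 0, "wz": 0, "grip": 0.1},
  {"x": 0, "y": 0, "z": 0, "wx": 0, "wy": 0, "wz": 0, "grip": 0.1},
])

```text
clock: 15.45
eef_pos: [616.3, -71.2, 41.8]
eef_rot: [3.141, 0.0, 1.571]
wrist_force: [-1.4, -0.5, -1.3]
finger_gap: 17.8
```

```bash
python3 look.py 6
```

```text
15.45 [616.3 -71.2  41.8] [-1.4 -0.5 -1.3] 17.756778163798458
brass [545.  47.] zmax 23.9 topc [761.3  41.2  21.9] ext [ 4. 34.  4.]
brass [ 13. 196.] zmax 20.1 topc [453.4 -47.1  18.1] ext [15. 42.  4.]
brass [478. 240.] zmax 23.9 topc [740.5 -75.2  22.1] ext [ 7. 78.  4.]
brass [278. 252.] zmax 69.8 topc [616.8 -72.5  67.8] ext [17. 16.  4.]
brass [485. 413.] zmax 19.0 topc [ 767.3 -204.9   17. ] ext [8. 5. 4.]
blue [110. 275.] zmax 47.3 topc [513.5 -92.1  45.3] ext [17. 17.  4.]
```

View pics/v6.png

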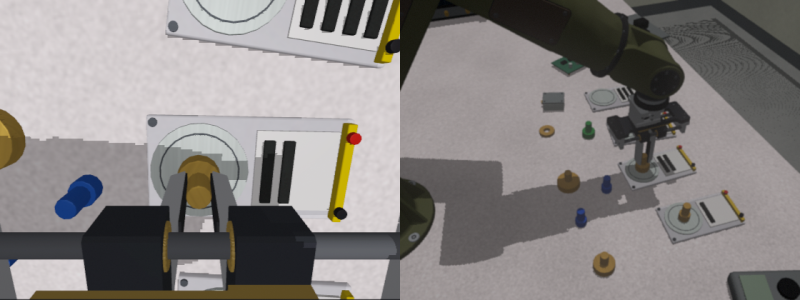

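s is held upright above plate 2. Lowering the last 4 mm, then checking force.

Call:
play_rows([
  {"x": 0, "y": 0, "z": 0.002, "wx": 0, "wy": 0, "wz": 0, "grip": 0.1},
  {"x": 0, "y": 0, "z": 0.001, "wx": 0, "wy": 0, "wz": 0, "grip": 0.1},
  {"x": 0, "y": 0, "z": 0.001, "wx": 0, "wy": 0, "wz": 0, "grip": 0.1},
  {"x": 0, "y": 0, "z": 0, "wx": 0, "wy": 0, "wz": 0, "grip": 0.1},
  {"x": 0, "y": 0, "z": 0, "wx": 0, "wy": 0, "wz": 0, "grip": 0.1},
])

```text
clock: 16.23
eef_pos: [616.1, -71.2, 37.8]
eef_rot: [3.141, 0.0, 1.571]
wrist_force: [-3.2, -0.4, 6.3]
finger_gap: 17.1
```

Call:
play_rows([
  {"x": 0, "y": 0, "z": 0, "wx": 0, "wy": 0, "wz": 0, "grip": 0.25},
  {"x": 0, "y": 0, "z": 0, "wx": 0, "wy": 0, "wz": 0, "grip": 0.42},
  {"x": 0, "y": 0, "z": 0, "wx": 0, "wy": 0, "wz": 0, "grip": 0.42},
  {"x": 0, "y": 0, "z": 0, "wx": 0, "wy": 0, "wz": 0, "grip": 0.42},
  {"x": 0, "y": 0, "z": -0.01, "wx": 0, "wy": 0, "wz": 0, "grip": 0.42},
  {"x": 0, "y": 0, "z": -0.02, "wx": 0, "wy": 0, "wz": 0, "grip": 0.42},
  {"x": 0, "y": 0, "z": -0.02, "wx": 0, "wy": 0, "wz": 0, "grip": 0.42},
  {"x": 0, "y": 0, "z": -0.02, "wx": 0, "wy": 0, "wz": 0, "grip": 0.42},
  {"x": 0, "y": 0, "z": 0, "wx": 0, "wy": 0, "wz": 0, "grip": 0.42},
])

```text
clock: 17.35
eef_pos: [617.0, -71.4, 110.1]
eef_rot: [3.138, 0.001, 1.571]
wrist_force: [0.7, -0.3, -0.8]
finger_gap: 39.2
```

Call:
play_rows([
  {"x": -0.0171, "y": -0.0153, "z": 0, "wx": 0, "wy": 0, "wz": 0, "grip": 0.42},
  {"x": -0.0171, "y": -0.0153, "z": 0, "wx": 0, "wy": 0, "wz": 0, "grip": 0.42},
  {"x": -0.0171, "y": -0.0153, "z": 0, "wx": 0, "wy": 0, "wz": 0, "grip": 0.42},
  {"x": -0.0171, "y": -0.0153, "z": 0, "wx": 0, "wy": 0, "wz": 0, "grip": 0.42},
  {"x": -0.0171, "y": -0.0153, "z": 0, "wx": 0, "wy": 0, "wz": 0, "grip": 0.42},
  {"x": -0.0171, "y": -0.0153, "z": 0, "wx": 0, "wy": 0, "wz": 0, "grip": 0.42},
  {"x": -0.0171, "y": -0.0153, "z": 0, "wx": 0, "wy": 0, "wz": 0, "grip": 0.42},
  {"x": -0.0171, "y": -0.0153, "z": 0, "wx": 0, "wy": 0, "wz": 0, "grip": 0.42},
  {"x": -0.0171, "y": -0.0153, "z": 0, "wx": 0, "wy": 0, "wz": 0, "grip": 0.42},
  {"x": -0.0171, "y": -0.0153, "z": 0, "wx": 0, "wy": 0, "wz": 0, "grip": 0.42},
  {"x": -0.0171, "y": -0.0153, "z": 0, "wx": 0, "wy": 0, "wz": 0, "grip": 0.42},
  {"x": -0.0171, "y": -0.0153, "z": 0, "wx": 0, "wy": 0, "wz": 0, "grip": 0.42},
  {"x": 0, "y": 0, "z": 0, "wx": 0, "wy": 0, "wz": 0, "grip": 0.42},
  {"x": 0, "y": 0, "z": 0, "wx": 0, "wy": 0, "wz": 0, "grip": 0.42},
])

```text
clock: 19.1
eef_pos: [432.5, -276.3, 107.5]
eef_rot: [3.141, -0.0, 1.571]
wrist_force: [0.6, -0.0, -0.8]
finger_gap: 39.5
```

```bash
python3 look.py 7
```

```text
19.1 [ 432.5 -276.3  107.5] [ 0.6 -0.  -0.8] 39.4537911184861
brass [546. 169.] zmax 44.6 topc [ 630.7 -241.5   42.7] ext [ 4. 11.  4.]
brass [276. 213.] zmax 47.6 topc [ 431.2 -278.5   45.6] ext [17. 17.  4.]
blue [265.  57.] zmax 47.8 topc [ 423.4 -161.5   45.8] ext [17. 17.  4.]
```

View pics/v7.png

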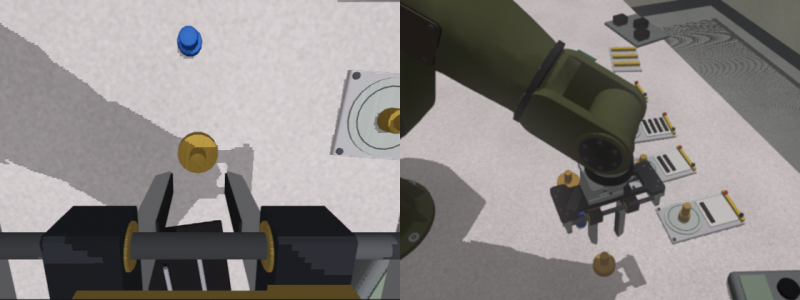

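m sits between the open fingers at wrist-crop (197,150). Descending and gripping.

Call:
play_rows([
  {"x": -0.0008, "y": 0, "z": 0.012, "wx": 0, "wy": 0, "wz": 0, "grip": 0.42},
  {"x": 0, "y": 0, "z": 0.013, "wx": 0, "wy": 0, "wz": 0, "grip": 0.42},
  {"x": 0, "y": 0, "z": 0.013, "wx": 0, "wy": 0, "wz": 0, "grip": 0.42},
  {"x": 0, "y": 0, "z": 0.012, "wx": 0, "wy": 0, "wz": 0, "grip": 0.42},
  {"x": 0, "y": 0, "z": 0.012, "wx": 0, "wy": 0, "wz": 0, "grip": 0.42},
  {"x": 0, "y": 0, "z": 0.012, "wx": 0, "wy": 0, "wz": 0, "grip": 0.42},
  {"x": 0, "y": 0, "z": 0.012, "wx": 0, "wy": 0, "wz": 0, "grip": 0.42},
  {"x": 0, "y": 0, "z": 0, "wx": 0, "wy": 0, "wz": 0, "grip": 0.42},
  {"x": 0, "y": 0, "z": 0, "wx": 0, "wy": 0, "wz": 0, "grip": 0.1},
  {"x": 0, "y": 0, "z": 0, "wx": 0, "wy": 0, "wz": 0, "grip": 0.1},
  {"x": 0, "y": 0, "z": 0, "wx": 0, "wy": 0, "wz": 0, "grip": 0.1},
  {"x": 0, "y": 0, "z": 0, "wx": 0, "wy": 0, "wz": 0, "grip": 0.1},
  {"x": 0, "y": 0, "z": 0, "wx": 0, "wy": 0, "wz": 0, "grip": 0.1},
])

```text
clock: 20.88
eef_pos: [432.6, -277.3, 21.8]
eef_rot: [3.141, 0.0, 1.571]
wrist_force: [-2.8, -0.1, 5.8]
finger_gap: 17.5
```

Call:
play_rows([
  {"x": 0, "y": 0, "z": -0.008, "wx": 0, "wy": 0, "wz": 0, "grip": 0.1},
  {"x": 0, "y": 0, "z": -0.014, "wx": 0, "wy": 0, "wz": 0, "grip": 0.1},
  {"x": 0, "y": 0, "z": -0.014, "wx": 0, "wy": 0, "wz": 0, "grip": 0.1},
  {"x": 0, "y": 0, "z": -0.014, "wx": 0, "wy": 0, "wz": 0, "grip": 0.1},
  {"x": 0, "y": 0, "z": -0.014, "wx": 0, "wy": 0, "wz": 0, "grip": 0.1},
  {"x": 0, "y": 0, "z": -0.014, "wx": 0, "wy": 0, "wz": 0, "grip": 0.1},
  {"x": 0, "y": 0, "z": 0, "wx": 0, "wy": 0, "wz": 0, "grip": 0.1},
])

```text
clock: 21.75
eef_pos: [432.9, -277.5, 100.6]
eef_rot: [3.14, 0.001, 1.571]
wrist_force: [0.1, 0.0, -2.4]
finger_gap: 17.4
```

Call:
play_rows([
  {"x": 0.026, "y": 0.0102, "z": 0, "wx": 0, "wy": 0, "wz": 0, "grip": 0.1},
  {"x": 0.026, "y": 0.0102, "z": 0, "wx": 0, "wy": 0, "wz": 0, "grip": 0.1},
  {"x": 0.026, "y": 0.0102, "z": 0, "wx": 0, "wy": 0, "wz": 0, "grip": 0.1},
  {"x": 0.026, "y": 0.0102, "z": 0, "wx": 0, "wy": 0, "wz": 0, "grip": 0.1},
  {"x": 0.026, "y": 0.0102, "z": 0, "wx": 0, "wy": 0, "wz": 0, "grip": 0.1},
  {"x": 0.026, "y": 0.0102, "z": 0, "wx": 0, "wy": 0, "wz": 0, "grip": 0.1},
  {"x": 0.026, "y": 0.0102, "z": 0, "wx": 0, "wy": 0, "wz": 0, "grip": 0.1},
  {"x": 0.026, "y": 0.0102, "z": 0, "wx": 0, "wy": 0, "wz": 0, "grip": 0.1},
  {"x": 0.026, "y": 0.0102, "z": 0, "wx": 0, "wy": 0, "wz": 0, "grip": 0.1},
  {"x": 0.026, "y": 0.0102, "z": 0, "wx": 0, "wy": 0, "wz": 0, "grip": 0.1},
  {"x": 0.026, "y": 0.0102, "z": 0, "wx": 0, "wy": 0, "wz": 0, "grip": 0.1},
  {"x": 0.026, "y": 0.0102, "z": 0, "wx": 0, "wy": 0, "wz": 0, "grip": 0.1},
  {"x": 0.026, "y": 0.0102, "z": 0, "wx": 0, "wy": 0, "wz": 0, "grip": 0.1},
  {"x": 0.026, "y": 0.0102, "z": 0, "wx": 0, "wy": 0, "wz": 0, "grip": 0.1},
  {"x": 0.026, "y": 0.0102, "z": 0, "wx": 0, "wy": 0, "wz": 0, "grip": 0.1},
  {"x": 0.026, "y": 0.0102, "z": 0, "wx": 0, "wy": 0, "wz": 0, "grip": 0.1},
  {"x": 0.026, "y": 0.0102, "z": 0, "wx": 0, "wy": 0, "wz": 0, "grip": 0.1},
  {"x": 0.026, "y": 0.0102, "z": 0, "wx": 0, "wy": 0, "wz": 0, "grip": 0.1},
  {"x": 0.026, "y": 0.0102, "z": 0, "wx": 0, "wy": 0, "wz": 0, "grip": 0.1},
  {"x": 0.026, "y": 0.0102, "z": 0, "wx": 0, "wy": 0, "wz": 0, "grip": 0.1},
])

```text
clock: 24.25
eef_pos: [636.5, 243.6, 98.5]
eef_rot: [-3.14, 0.0, 1.571]
wrist_force: [0.7, -0.4, -3.2]
finger_gap: 17.7
```

Call:
play_rows([
  {"x": 0.001, "y": 0, "z": 0, "wx": 0, "wy": 0, "wz": 0, "grip": 0.1},
  {"x": 0, "y": 0, "z": 0.012, "wx": 0, "wy": 0, "wz": 0, "grip": 0.1},
  {"x": 0, "y": 0, "z": 0.012, "wx": 0, "wy": 0, "wz": 0, "grip": 0.1},
  {"x": 0, "y": 0, "z": 0.012, "wx": 0, "wy": 0, "wz": 0, "grip": 0.1},
  {"x": 0, "y": 0, "z": 0.01, "wx": 0, "wy": 0, "wz": 0, "grip": 0.1},
  {"x": 0, "y": 0, "z": 0.007, "wx": 0, "wy": 0, "wz": 0, "grip": 0.1},
  {"x": 0, "y": 0, "z": 0.005, "wx": 0, "wy": 0, "wz": 0, "grip": 0.1},
  {"x": 0, "y": 0, "z": 0, "wx": 0, "wy": 0, "wz": 0, "grip": 0.1},
  {"x": 0, "y": 0, "z": 0, "wx": 0, "wy": 0, "wz": 0, "grip": 0.1},
])

```text
clock: 25.38
eef_pos: [636.7, 243.9, 41.9]
eef_rot: [3.141, -0.0, 1.571]
wrist_force: [-0.1, 0.3, -2.6]
finger_gap: 17.3
```

```bash
python3 look.py 8
```

```text
25.375 [636.7 243.9  41.9] [-0.1  0.3 -2.6] 17.320365514324074
brass [477. 245.] zmax 24.3 topc [760.4 236.3  22.4] ext [ 9. 77.  4.]
brass [278. 246.] zmax 69.6 topc [637.  242.6  67.6] ext [17. 16.  4.]
brass [463. 415.] zmax 16.2 topc [773.3 106.3  14.3] ext [8. 4. 4.]
```

View pics/v8.png

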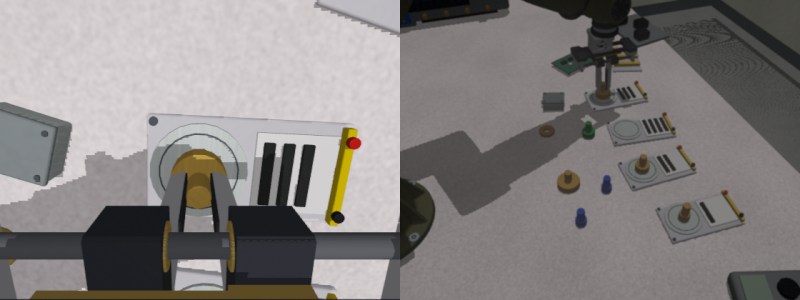

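m is over the three-cell plate, centred and clear of the grey box.

Call:
play_rows([
  {"x": 0, "y": 0, "z": 0.002, "wx": 0, "wy": 0, "wz": 0, "grip": 0.1},
  {"x": 0, "y": 0, "z": 0.001, "wx": 0, "wy": 0, "wz": 0, "grip": 0.1},
  {"x": 0, "y": 0, "z": 0.001, "wx": 0, "wy": 0, "wz": 0, "grip": 0.1},
  {"x": 0, "y": 0, "z": 0, "wx": 0, "wy": 0, "wz": 0, "grip": 0.1},
  {"x": 0, "y": 0, "z": 0, "wx": 0, "wy": 0, "wz": 0, "grip": 0.1},
])

```text
clock: 26.15
eef_pos: [636.5, 243.8, 37.9]
eef_rot: [3.141, -0.0, 1.571]
wrist_force: [-4.0, -0.9, 5.7]
finger_gap: 17.4
```

Call:
play_rows([
  {"x": 0, "y": 0, "z": 0, "wx": 0, "wy": 0, "wz": 0, "grip": 0.25},
  {"x": 0, "y": 0, "z": 0, "wx": 0, "wy": 0, "wz": 0, "grip": 0.42},
  {"x": 0, "y": 0, "z": 0, "wx": 0, "wy": 0, "wz": 0, "grip": 0.42},
  {"x": 0, "y": 0, "z": 0, "wx": 0, "wy": 0, "wz": 0, "grip": 0.42},
  {"x": 0, "y": 0, "z": -0.01, "wx": 0, "wy": 0, "wz": 0, "grip": 0.42},
  {"x": 0, "y": 0, "z": -0.02, "wx": 0, "wy": 0, "wz": 0, "grip": 0.42},
  {"x": 0, "y": 0, "z": -0.02, "wx": 0, "wy": 0, "wz": 0, "grip": 0.42},
  {"x": 0, "y": 0, "z": -0.02, "wx": 0, "wy": 0, "wz": 0, "grip": 0.42},
  {"x": 0, "y": 0, "z": 0, "wx": 0, "wy": 0, "wz": 0, "grip": 0.42},
])

```text
clock: 27.28
eef_pos: [637.3, 244.1, 110.0]
eef_rot: [3.138, -0.001, 1.571]
wrist_force: [1.0, -0.3, 0.7]
finger_gap: 39.3
```

Call:
play_rows([
  {"x": -0.0205, "y": -0.0145, "z": 0, "wx": 0, "wy": 0, "wz": 0, "grip": 0.42},
  {"x": -0.0205, "y": -0.0145, "z": 0, "wx": 0, "wy": 0, "wz": 0, "grip": 0.42},
  {"x": -0.0205, "y": -0.0145, "z": 0, "wx": 0, "wy": 0, "wz": 0, "grip": 0.42},
  {"x": -0.0205, "y": -0.0145, "z": 0, "wx": 0, "wy": 0, "wz": 0, "grip": 0.42},
  {"x": -0.0205, "y": -0.0145, "z": 0, "wx": 0, "wy": 0, "wz": 0, "grip": 0.42},
  {"x": -0.0205, "y": -0.0145, "z": 0, "wx": 0, "wy": 0, "wz": 0, "grip": 0.42},
  {"x": -0.0205, "y": -0.0145, "z": 0, "wx": 0, "wy": 0, "wz": 0, "grip": 0.42},
  {"x": -0.0205, "y": -0.0145, "z": 0, "wx": 0, "wy": 0, "wz": 0, "grip": 0.42},
  {"x": -0.0205, "y": -0.0145, "z": 0, "wx": 0, "wy": 0, "wz": 0, "grip": 0.42},
  {"x": -0.0205, "y": -0.0145, "z": 0, "wx": 0, "wy": 0, "wz": 0, "grip": 0.42},
  {"x": -0.0205, "y": -0.0145, "z": 0, "wx": 0, "wy": 0, "wz": 0, "grip": 0.42},
  {"x": -0.0205, "y": -0.0145, "z": 0, "wx": 0, "wy": 0, "wz": 0, "grip": 0.42},
  {"x": -0.0205, "y": -0.0145, "z": 0, "wx": 0, "wy": 0, "wz": 0, "grip": 0.42},
  {"x": -0.0205, "y": -0.0145, "z": 0, "wx": 0, "wy": 0, "wz": 0, "grip": 0.42},
  {"x": 0, "y": 0, "z": 0, "wx": 0, "wy": 0, "wz": 0, "grip": 0.42},
  {"x": 0, "y": 0, "z": 0, "wx": 0, "wy": 0, "wz": 0, "grip": 0.42},
])

```text
clock: 29.28
eef_pos: [433.8, -42.9, 107.4]
eef_rot: [3.142, -0.0, 1.571]
wrist_force: [-0.6, 0.0, 0.6]
finger_gap: 39.6
```

```bash
python3 look.py 9
```

```text
29.275 [433.8 -42.9 107.4] [-0.6  0.   0.6] 39.57644034155887
brass [276. 212.] zmax 47.7 topc [432.5 -44.1  45.8] ext [17. 17.  4.]
brass [513. 255.] zmax 63.5 topc [615.2 -72.   61.5] ext [18. 17.  4.]
brass [505. 412.] zmax 34.5 topc [ 640.9 -227.5   32.6] ext [11.  4.  4.]
blue [373. 269.] zmax 47.7 topc [512.4 -89.1  45.7] ext [17. 11.  4.]
blue [265. 366.] zmax 47.2 topc [ 423.3 -164.6   45.6] ext [15.  9.  3.]
green [426.  14.] zmax 45.9 topc [540.1 100.5  44. ] ext [10.  2.  4.]
```

View pics/v9.png

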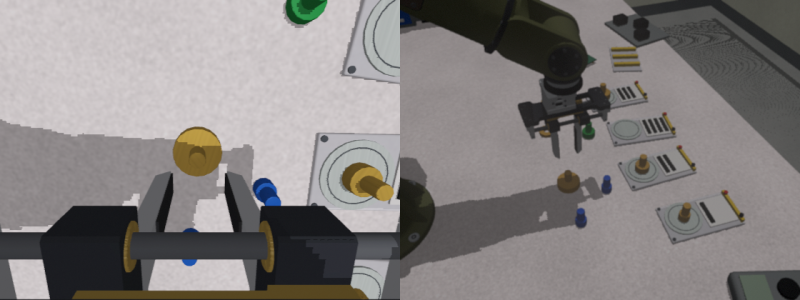

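l is between the fingers at wrist-crop (197,150). Descending and gripping.

Call:
play_rows([
  {"x": 0, "y": 0, "z": 0.012, "wx": 0, "wy": 0, "wz": 0, "grip": 0.42},
  {"x": 0, "y": 0, "z": 0.013, "wx": 0, "wy": 0, "wz": 0, "grip": 0.42},
  {"x": 0, "y": 0, "z": 0.013, "wx": 0, "wy": 0, "wz": 0, "grip": 0.42},
  {"x": 0, "y": 0, "z": 0.012, "wx": 0, "wy": 0, "wz": 0, "grip": 0.42},
  {"x": 0, "y": 0, "z": 0.012, "wx": 0, "wy": 0, "wz": 0, "grip": 0.42},
  {"x": 0, "y": 0, "z": 0.012, "wx": 0, "wy": 0, "wz": 0, "grip": 0.42},
  {"x": 0, "y": 0, "z": 0.012, "wx": 0, "wy": 0, "wz": 0, "grip": 0.42},
  {"x": 0, "y": 0, "z": 0, "wx": 0, "wy": 0, "wz": 0, "grip": 0.42},
  {"x": 0, "y": 0, "z": 0, "wx": 0, "wy": 0, "wz": 0, "grip": 0.1},
  {"x": 0, "y": 0, "z": 0, "wx": 0, "wy": 0, "wz": 0, "grip": 0.1},
  {"x": 0, "y": 0, "z": 0, "wx": 0, "wy": 0, "wz": 0, "grip": 0.1},
  {"x": 0, "y": 0, "z": 0, "wx": 0, "wy": 0, "wz": 0, "grip": 0.1},
  {"x": 0, "y": 0, "z": 0, "wx": 0, "wy": 0, "wz": 0, "grip": 0.1},
])

```text
clock: 31.05
eef_pos: [433.6, -43.2, 21.8]
eef_rot: [3.141, 0.0, 1.571]
wrist_force: [-2.6, -1.1, 6.5]
finger_gap: 17.3
```

Call:
play_rows([
  {"x": 0, "y": 0, "z": -0.008, "wx": 0, "wy": 0, "wz": 0, "grip": 0.1},
  {"x": 0, "y": 0, "z": -0.014, "wx": 0, "wy": 0, "wz": 0, "grip": 0.1},
  {"x": 0, "y": 0, "z": -0.014, "wx": 0, "wy": 0, "wz": 0, "grip": 0.1},
  {"x": 0, "y": 0, "z": -0.014, "wx": 0, "wy": 0, "wz": 0, "grip": 0.1},
  {"x": 0, "y": 0, "z": -0.014, "wx": 0, "wy": 0, "wz": 0, "grip": 0.1},
  {"x": 0, "y": 0, "z": -0.014, "wx": 0, "wy": 0, "wz": 0, "grip": 0.1},
  {"x": 0.0105, "y": 0.0174, "z": 0, "wx": 0, "wy": 0, "wz": 0, "grip": 0.1},
  {"x": 0.0105, "y": 0.0174, "z": 0, "wx": 0, "wy": 0, "wz": 0, "grip": 0.1},
  {"x": 0.0105, "y": 0.0174, "z": 0, "wx": 0, "wy": 0, "wz": 0, "grip": 0.1},
  {"x": 0.0105, "y": 0.0174, "z": 0, "wx": 0, "wy": 0, "wz": 0, "grip": 0.1},
  {"x": 0.0105, "y": 0.0174, "z": 0, "wx": 0, "wy": 0, "wz": 0, "grip": 0.1},
  {"x": 0.0105, "y": 0.0174, "z": 0, "wx": 0, "wy": 0, "wz": 0, "grip": 0.1},
  {"x": 0.0105, "y": 0.0174, "z": 0, "wx": 0, "wy": 0, "wz": 0, "grip": 0.1},
  {"x": 0.0105, "y": 0.0174, "z": 0, "wx": 0, "wy": 0, "wz": 0, "grip": 0.1},
  {"x": 0.0105, "y": 0.0174, "z": 0, "wx": 0, "wy": 0, "wz": 0, "grip": 0.1},
  {"x": 0.0105, "y": 0.0174, "z": 0, "wx": 0, "wy": 0, "wz": 0, "grip": 0.1},
  {"x": 0.0105, "y": 0.0174, "z": 0, "wx": 0, "wy": 0, "wz": 0, "grip": 0.1},
  {"x": 0.0105, "y": 0.0174, "z": 0, "wx": 0, "wy": 0, "wz": 0, "grip": 0.1},
  {"x": 0, "y": 0, "z": 0, "wx": 0, "wy": 0, "wz": 0, "grip": 0.1},
])

```text
clock: 33.42
eef_pos: [642.6, 83.3, 99.3]
eef_rot: [-3.141, -0.0, 1.572]
wrist_force: [-0.2, -0.2, -4.7]
finger_gap: 17.7
```

Call:
play_rows([
  {"x": 0, "y": 0, "z": 0.012, "wx": 0, "wy": 0, "wz": 0, "grip": 0.1},
  {"x": 0, "y": 0, "z": 0.012, "wx": 0, "wy": 0, "wz": 0, "grip": 0.1},
  {"x": 0, "y": 0, "z": 0.012, "wx": 0, "wy": 0, "wz": 0, "grip": 0.1},
  {"x": 0, "y": 0, "z": 0.01, "wx": 0, "wy": 0, "wz": 0, "grip": 0.1},
  {"x": 0, "y": 0, "z": 0.007, "wx": 0, "wy": 0, "wz": 0, "grip": 0.1},
  {"x": 0, "y": 0, "z": 0.005, "wx": 0, "wy": 0, "wz": 0, "grip": 0.1},
  {"x": 0, "y": 0, "z": 0, "wx": 0, "wy": 0, "wz": 0, "grip": 0.1},
  {"x": 0, "y": 0, "z": 0, "wx": 0, "wy": 0, "wz": 0, "grip": 0.1},
])

```text
clock: 34.42
eef_pos: [642.5, 82.8, 41.9]
eef_rot: [3.141, -0.0, 1.571]
wrist_force: [0.5, -0.4, -3.7]
finger_gap: 17.3
```

```bash
python3 look.py 10
```

```text
34.425 [642.5  82.8  41.9] [ 0.5 -0.4 -3.7] 17.310109986632956
brass [495.  25.] zmax 24.2 topc [758.6 202.1  22.2] ext [ 5. 10.  4.]
brass [474. 261.] zmax 25.0 topc [765.5  64.3  23.5] ext [15. 75.  3.]
brass [278. 242.] zmax 69.9 topc [643.1  82.3  67.9] ext [17. 16.  4.]
green [108. 199.] zmax 47.8 topc [541.8 109.   45.8] ext [17. 17.  4.]
```

View pics/v10.png

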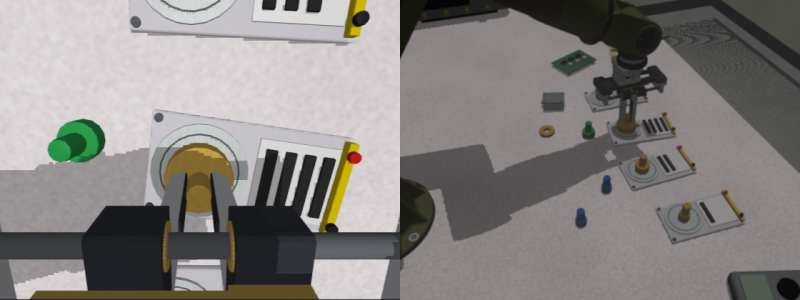

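l is above the four-cell plate. Lowering.

Call:
play_rows([
  {"x": 0, "y": 0, "z": 0.002, "wx": 0, "wy": 0, "wz": 0, "grip": 0.1},
  {"x": 0, "y": 0, "z": 0.001, "wx": 0, "wy": 0, "wz": 0, "grip": 0.1},
  {"x": 0, "y": 0, "z": 0.001, "wx": 0, "wy": 0, "wz": 0, "grip": 0.1},
  {"x": 0, "y": 0, "z": 0, "wx": 0, "wy": 0, "wz": 0, "grip": 0.1},
  {"x": 0, "y": 0, "z": 0, "wx": 0, "wy": 0, "wz": 0, "grip": 0.1},
])

```text
clock: 35.2
eef_pos: [642.3, 82.8, 37.8]
eef_rot: [3.141, -0.0, 1.571]
wrist_force: [-4.6, 0.4, 4.3]
finger_gap: 17.2
```

Contact. I'll release, raise the arm and move it back so the cameras can see everything.

Call:
play_rows([
  {"x": 0, "y": 0, "z": 0, "wx": 0, "wy": 0, "wz": 0, "grip": 0.25},
  {"x": 0, "y": 0, "z": 0, "wx": 0, "wy": 0, "wz": 0, "grip": 0.42},
  {"x": 0, "y": 0, "z": 0, "wx": 0, "wy": 0, "wz": 0, "grip": 0.42},
  {"x": 0, "y": 0, "z": 0, "wx": 0, "wy": 0, "wz": 0, "grip": 0.42},
  {"x": 0, "y": 0, "z": -0.01, "wx": 0, "wy": 0, "wz": 0, "grip": 0.42},
  {"x": 0, "y": 0, "z": -0.02, "wx": 0, "wy": 0, "wz": 0, "grip": 0.42},
  {"x": 0, "y": 0, "z": -0.02, "wx": 0, "wy": 0, "wz": 0, "grip": 0.42},
  {"x": 0, "y": 0, "z": -0.03, "wx": 0, "wy": 0, "wz": 0, "grip": 0.42},
  {"x": 0, "y": 0, "z": -0.03, "wx": 0, "wy": 0, "wz": 0, "grip": 0.42},
  {"x": 0, "y": -0.03, "z": -0.02, "wx": 0, "wy": 0, "wz": 0, "grip": 0.42},
  {"x": 0, "y": -0.03, "z": -0.02, "wx": 0, "wy": 0, "wz": 0, "grip": 0.42},
  {"x": 0, "y": -0.03, "z": -0.01, "wx": 0, "wy": 0, "wz": 0, "grip": 0.42},
  {"x": 0, "y": -0.03, "z": -0.01, "wx": 0, "wy": 0, "wz": 0, "grip": 0.42},
  {"x": 0, "y": -0.03, "z": 0, "wx": 0, "wy": 0, "wz": 0, "grip": 0.42},
  {"x": 0, "y": -0.03, "z": 0, "wx": 0, "wy": 0, "wz": 0, "grip": 0.42},
  {"x": 0, "y": -0.03, "z": 0, "wx": 0, "wy": 0, "wz": 0, "grip": 0.42},
  {"x": 0, "y": 0, "z": 0, "wx": 0, "wy": 0, "wz": 0, "grip": 0.42},
  {"x": 0, "y": 0, "z": 0, "wx": 0, "wy": 0, "wz": 0, "grip": 0.42},
])

```text
clock: 37.45
eef_pos: [432.9, 82.8, 208.5]
eef_rot: [3.14, -0.0, 1.571]
wrist_force: [0.4, -0.3, -0.3]
finger_gap: 39.9
```

```bash
python3 look.py 11; python3 - <<'E'
from h import *
P={1:(638.5,-237.6),2:(616.5,-71),4:(642.6,82.6),3:(636.4,243.9)}
for n,f in [('scene','c11'),('side','s11')]:
    z=np.load(f'pics/{f}.npz');W=world(n,z['d']);hsv=cv2.cvtColor(z['p'],cv2.COLOR_RGB2HSV)
    b=(hsv[...,0]>10)&(hsv[...,0]<27)&(hsv[...,1]>100)
    for k,c in P.items():
        w=W[b&(np.hypot(W[...,0]-c[0],W[...,1]-c[1])<45)&(W[...,2]>20)]
        t=w[w[:,2]>w[:,2].max()-4]; m=(t.min(0)+t.max(0))/2
        print(n,k,'zmax',w[:,2].max().round(1),'top',m.round(1),'off',(m[:2]-c).round(1))
    m=b&(W[...,2]>5)&(W[...,2]<14)&(abs(W[...,0]-437)<40)&(abs(W[...,1]-160)<40)
    w=W[m]; print('ring',((w.min(0)+w.max(0))/2).round(1) if len(w) else None)
a=cv2.imread('pics/c11.png');b=cv2.imread('pics/s11.png');cv2.imwrite('pics/f.png',cv2.resize(np.hstack([a,b]),(800,300),interpolation=cv2.INTER_AREA))
E
```

```text
37.45 [432.9  82.8 208.5] [ 0.4 -0.3 -0.3] 39.93161006162676
brass [495.  23.] zmax 63.7 topc [636.4 241.6  61.7] ext [18. 17.  4.]
brass [280. 114.] zmax 12.3 topc [435.5 159.3  10.3] ext [41. 41.  4.]
brass [476. 190.] zmax 63.8 topc [641.8  81.9  61.8] ext [17. 17.  4.]
brass [537. 304.] zmax 22.4 topc [742.1 -56.4  20.4] ext [ 8. 53.  4.]
brass [531. 410.] zmax 19.0 topc [ 762.5 -212.7   17. ] ext [ 3. 19.  4.]
blue [270. 381.] zmax 47.3 topc [ 423.7 -160.2   45.4] ext [15. 18.  4.]
green [377. 163.] zmax 48.0 topc [540.5 108.7  46.2] ext [17. 17.  4.]
scene 1 zmax 64.4 top [ 639.6 -237.7   62.5] off [ 1.1 -0.1]
scene 2 zmax 64.0 top [617.4 -70.7  62. ] off [0.9 0.3]
scene 4 zmax 64.0 top [643.9  83.5  62. ] off [1.3 0.9]
scene 3 zmax 63.4 top [637.9 243.3  61.6] off [ 1.5 -0.6]
ring [436.7 161.1   9.1]
side 1 zmax 66.2 top [ 636.6 -239.4   64.2] off [-1.9 -1.8]
side 2 zmax 64.1 top [613.5 -73.4  62.1] off [-3.  -2.4]
side 4 zmax 64.2 top [640.1  80.4  62.4] off [-2.5 -2.2]
side 3 zmax 64.4 top [633.3 240.3  62.5] off [-3.1 -3.6]
ring [433.8 158.6   9.2]
```

View pics/c11.png

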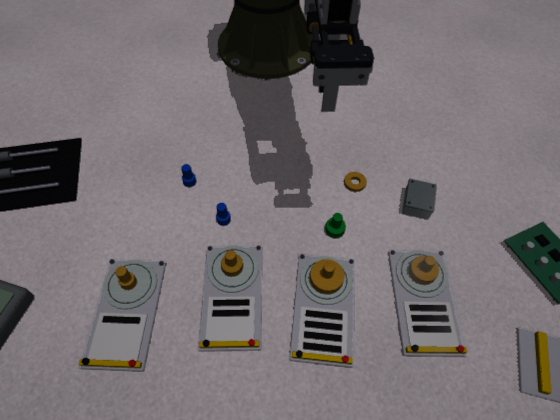

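All four weights stand on their plates: xs at (125,277), s (232,262), l (326,276), m (425,268). The ring (355,181) and box (420,198) haven't moved. Handing in.

```bash
python3 -c "
from cell import manip
print(manip.sign_off())"
```

```text
the job is handed in; nothing more can be done
None
```

All four brass weights are on their plates by rank: xs on the one-cell fixture, s on two, m on three and l on four. Each was lowered until I felt contact, at about 4–6 N, and then released. The job was handed in at about 37.6 s with the arm clear of everything.

- **Centring:** the scene camera puts every weight within about 2 mm of its plate centre. The side camera shows a 3–5 mm offset in the same direction for all four. It shows a similar shift on the ring, which was not touched, so this is probably camera calibration. Either reading is inside the 12 mm limit.
- **Height and uprightness:** the weight tops measured 63–66 mm against 62 mm expected, with the cameras reading about 2 mm high throughout. All four look upright in the pictures; I did not measure tilt.
- **Bystanders:** the ring measured within 1 mm of its starting place. The grey box and the blue and green look-alikes look unmoved in the last picture; I did not measure the box.
- **Failed step:** the first move call was refused ("bad value"). The same call with every key filled in was accepted, and nothing had moved in between.

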